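# Pack the label-and-stamp order into its carton

### The arm

A 6-joint arm with a two-finger parallel gripper is mounted at the origin on the work surface. World frame = base frame: x ahead of the robot, y to its left, z up, the work surface at z = 0. Lengths are in mm, angles in rad, forces in N, time in s.
With the tool pointing down it reaches from about 275 to 750 mm from the base axis. Payload 10.2 kg.
Tool frame: the origin (TCP) lies midway between the tips of the shut fingers; the grasp point (between the pads) lies 19 mm behind it (bot.pinch_z is the distance from the TCP to the grasp point, in mm); z points along the fingers, y is the line along which they close (so a half turn about z gives the same grasp; the last joint's range is limited). The gripper opens to 88 mm and grips with 3 to 60 N. Pads are 18 mm wide; open, the fingers measure 123 mm over their backs; the gripper's body (75 mm by 187 mm) begins 45 mm behind the grasp point.
Start: joints at [0.974, 0.313, 1.498, -0, 1.331, -0.223], TCP at [191.72, 488.748, 238.72] pointing down, gripper open.
Joint ranges: [-2.94, 2.94], [-0.97, 2.17], [0.19, 2.56], [-1.23, 4.37], [0.02, 3.11], [-2.88, 2.88]. Speed limits (rad/s): [2.39, 2.39, 3.01, 3.14, 3.14, 3.14].

### API

Orientations are given as a unit quaternion [w, x, y, z].
In Python, from station import bot gives the robot as it stands. The module is installed in compiled form; this text tells all that it offers.
- The arm moves only by the tool apply_moves, never from a script. Its argument "series" is a list of rows, each an object with "translation": the shift along the tool's x, y, z in m, a list of three; "spin": the turn about the tool's z in rad. A call has 1 to 10 rows; each row is the pose to reach, as a shift and turn from the pose commanded when the call began, along the tool's axes at that moment; what a row does not reach only later rows make up. A row lasts 1/10 s, in which the tool goes at most 50 mm and 8.59 degrees, less where a joint would pass 70% of its speed; a pose out of reach is approached as far as the arm can. A call with a gripper value outside its range is refused whole. "hand" is the opening, from 0 (shut) to 1 (fully open), set as the call begins (left out, the last holds). The fingers move at their own pace and stop on an object; "force" is the grip in N (left out, the last holds). Time passes only in rows, so rows that repeat a pose let the fingers close. It gives the time, the measured TCP pose, the force and the opening at its end, in the units of the state.
- bot.state(): the state, without advancing time (a new reading comes with each control period).
- bot.capture(name): name is "scene" or "side" or "wrist"; returns a dict with "image" (420x560x3 uint8, red, green, blue), "range_z" (420x560 float32, mm along the optical axis (not along the pixel's ray), 0 where there is no reading), "camera_matrix" (3x3 intrinsics, pixels), "view" (4x4, takes a point from world to camera coordinates). Camera axes: x right, y down, z forward; pixel columns grow to the right and rows downward; lengths in mm; the calibration is good to about 2 mm. A picture is of the moment at which its call begins.
- bot.job_done(): hands the job in, once; it reports no verdict.
The state is a dict: "time": time; "joint_pos": joint angles; "joint_vel": joint speeds; "joint_efforts": joint torques, N m; "tool_pos": TCP position; "ee_rot": TCP orientation; "wrist_force": force on the tool from outside, world axes, zero at the start; "moment": the same for the moment, N m; "gripper_width": opening from 0.0 (shut) to 1.0 (fully open).
Only numpy, scipy, OpenCV 4.12 (cv2) and the standard library are available. Lean on these libraries where they do the work, as an engineer would, in place of code of your own. Each camera call takes 0.05 s, during which the arm holds its last target. There are 200 camera calls.

### The job

Pack the order into the shallow carton: stand the full thick label roll in the large round pocket, the slim label roll in the small round pocket, the hand stamp in the short rectangular pocket, and the wooden spacer block that best fills the long slot in that slot. Every piece must end upright, down on the floor of its pocket, and released. Leave the empty cardboard core and the thin wooden block standing where they are.

Things in the scene. Friction and masses are not known exactly. Their poses are not given: they have to be found in the camera images.
- pocket_large: Fixed grey insert, 104 x 104 x 31 mm, one of four in a 2 x 2 block, all turned alike (106 mm pitch, order varies), in a fixed carton 224 mm square with walls 34 mm high. Origin: centre of its underside, 5 mm above the table; z up. Pocket central, 25 mm deep, floor 6 mm above the origin. This one has the large round pocket, 84 mm across.
- pocket_small: Fixed grey insert, 104 x 104 x 31 mm, one of four in a 2 x 2 block, all turned alike (106 mm pitch, order varies), in a fixed carton 224 mm square with walls 34 mm high. Origin: centre of its underside, 5 mm above the table; z up. Pocket central, 25 mm deep, floor 6 mm above the origin. This one has the small round pocket, 62 mm across.
- pocket_stamp: Fixed grey insert, 104 x 104 x 31 mm, one of four in a 2 x 2 block, all turned alike (106 mm pitch, order varies), in a fixed carton 224 mm square with walls 34 mm high. Origin: centre of its underside, 5 mm above the table; z up. Pocket central, 25 mm deep, floor 6 mm above the origin. This one has the short rectangular pocket: 68 mm along its x, 54 mm along its y.
- pocket_slot: Fixed grey insert, 104 x 104 x 31 mm, one of four in a 2 x 2 block, all turned alike (106 mm pitch, order varies), in a fixed carton 224 mm square with walls 34 mm high. Origin: centre of its underside, 5 mm above the table; z up. Pocket central, 25 mm deep, floor 6 mm above the origin. This one has the long rectangular slot: 88 mm along its x, 54 mm along its y.
- roll_thick: Full roll of white labels, a solid cylinder 64 mm in diameter and 84 mm high, a small brown core ring with a dark centre on top; about 250 g. Loose, standing upright on the table; origin: centre of its underside, z up. 
- roll_slim: Slim roll of white labels, a solid cylinder 44 mm in diameter and 84 mm high, a small brown core ring with a dark centre on top; about 120 g. Loose, standing upright on the table; origin: centre of its underside, z up. 
- stamp: Black self-inking hand stamp, 84 mm high: body 50 mm along its x, 34 mm along its y and 40 mm high, above it a narrower upright handle block 40 mm along x and 24 mm along y, from 40 to 84 mm height; about 120 g. Loose, standing upright on the table; origin: centre of its underside, z up. 
- block_thick: Plywood spacer block, 72 mm along its x, 40 mm thick along its y, 84 mm high; about 150 g. Loose, standing upright on the table; origin: centre of its underside, z up. 
- block_thin: Look-alike, to be left: thin plywood block, 72 mm along its x, only 22 mm thick along its y, 84 mm high. Loose, standing upright on the table; origin: centre of its underside, z up. 
- empty_core: Look-alike, to be left: empty brown cardboard tube, open at the top, 44 mm outside diameter, 84 mm high. Loose, standing upright on the table; origin: centre of its underside, z up. 

How it is judged:
By the outcome, as a careful person would: the job done as asked, in the order asked, and still so for the second after the job is handed in, with the robot touching nothing.
It also fails if it takes over 109 s, if anything falls off the work surface, if the arm or the gripper's body presses on something with over 40 N, if the wrist force passes 120 N, or if a joint passes its speed limit or range.

## Working session

There is one attempt and no reset: what is moved stays moved. The work goes in short steps, Python scripts to look and compute and a tool call to move; the robot and the scene stay as the last step left them, time stands still between calls to the robot, and variables do not carry over. Pictures are saved under pics/ and viewed, on a budget of 14 in all, crops included, one or two more only if the job needs it, and the job is handed in when it is done.

Besides the shell and the picture viewer there is one more tool, called after "Call:" in YAML: its name, and indented under it one key for each argument. apply_moves: Moves the arm, as the interface text tells. Its arguments: {"type":"object","properties":{"series":{"type":"array","items":{"type":"object","properties":{"translation":{"type":"array","items":{"type":"number"}},"spin":{"type":"number"}}}},"hand":{"type":"number"},"force":{"type":"number"}},"required":["series"]}

```bash
mkdir -p pics
python3 - <<'E'
from station import bot
import cv2,numpy as np
for n in("scene","side"):
    c=bot.capture(n); cv2.imwrite(f"pics/{n}0.png",c["image"][:,:,::-1]); np.savez(f"{n}0.npz",**c)
    print(n,np.round(c["camera_matrix"],1).tolist(),np.round(c["view"],3).tolist())
s=bot.state();print(s,bot.pinch_z)
E
```

```text
scene [[483.5, 0.0, 281.7], [0.0, 483.5, 206.6], [0.0, 0.0, 1.0]] [[-0.232, 0.973, -0.004, 125.269], [0.689, 0.161, -0.707, -327.565], [-0.687, -0.166, -0.707, 1717.572], [0.0, 0.0, 0.0, 1.0]]
side [[508.1, 0.0, 277.9], [0.0, 508.1, 198.2], [0.0, 0.0, 1.0]] [[0.71, -0.704, 0.004, -390.097], [-0.53, -0.539, -0.655, 295.342], [0.464, 0.463, -0.756, 1009.214], [0.0, 0.0, 0.0, 1.0]]
{'time': 0.1, 'joint_pos': array([ 9.73586567e-01,  3.13340912e-01,  1.49834345e+00, -3.41716215e-05,
        1.33098123e+00, -2.23395343e-01]), 'joint_vel': array([-3.33631923e-04,  4.63644689e-05, -3.99220905e-03, -2.18629554e-04,
        7.68747753e-04,  2.99539375e-04]), 'joint_efforts': array([ 3.06429283e-03, -4.02808392e+01, -2.52642953e+01,  6.95427926e-02,
        3.42403224e-02, -6.38616848e-05]), 'tool_pos': array([191.60722707, 488.55598596, 238.25213106]), 'ee_rot': array([-1.98774490e-04,  1.85816839e-01,  9.82584253e-01, -4.98564801e-04]), 'wrist_force': array([ 0.28794195,  0.23456648, -0.19270864]), 'moment': array([0.0114755 , 0.00528906, 0.03783522]), 'gripper_width': 0.9971689347768888} 18.700000000000003
```

View pics/scene0.png

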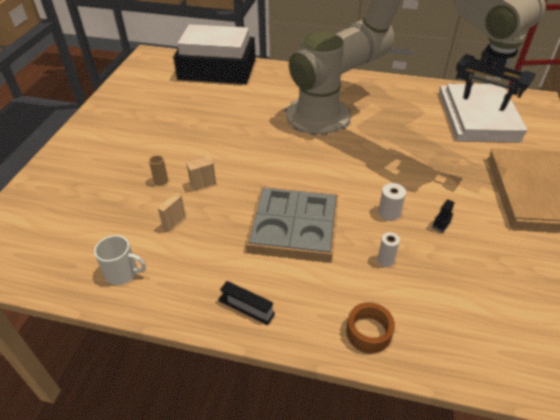

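View pics/side0.png

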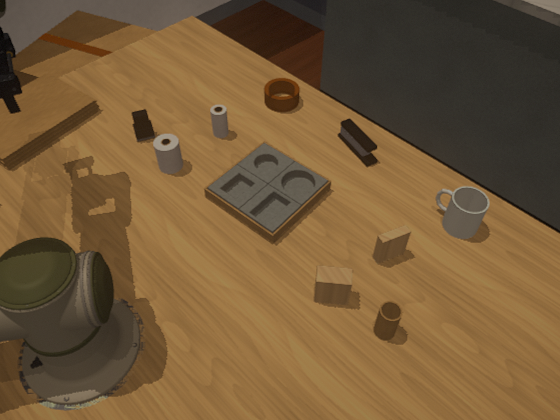

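```bash
cat > h.py <<'E'
import numpy as np,cv2
from scipy import ndimage as nd
def cloud(c):
    K,V,Z=c["camera_matrix"],c["view"],c["range_z"]
    v,u=np.indices(Z.shape); p=np.stack([(u-K[0,2])/K[0,0]*Z,(v-K[1,2])/K[1,1]*Z,Z],-1)
    w=(p-V[:3,3])@V[:3,:3]; w[Z<=0]=np.nan
    return w
def rect(xy):
    (cx,cy),(w,h),a=cv2.minAreaRect(np.float32(xy))
    if w<h: w,h,a=h,w,a+90
    return np.round([cx,cy,w,h,(a+90)%180-90],1)
E
python3 - <<'E'
from h import *
for n in("scene","side"):
    c=np.load(n+"0.npz"); w=cloud(c); x,y,z=np.moveaxis(w,-1,0)
    reg=(x>200)&(x<800)&(abs(y)<500)
    print(n,"table z",np.nanmedian(z[reg&(z<15)&(z>-15)]))
    lab,k=nd.label(reg&(z>72)&(z<100))
    for i in range(1,k+1):
        m=lab==i
        if m.sum()<25: continue
        vu=np.argwhere(m).mean(0); t=m&(z>np.nanpercentile(z[m],90)-5)
        print(vu[::-1].round(),m.sum(),"top",np.round(np.nanmedian(z[t]),1),"mean",w[t].mean(0).round(1),"rect",rect(w[t][:,:2]),c["image"][m].mean(0).round())
    lab,k=nd.label(reg&(z>28)&(z<45))
    i=np.argmax(nd.sum(lab>0,lab,range(1,k+1)))+1; m=lab==i
    print("carton",m.sum(),rect(w[m][:,:2]),np.nanmedian(z[m]))
    hl,hk=nd.label(nd.binary_fill_holes(m)&~m)
    for j in range(1,hk+1):
        q=hl==j
        if q.sum()<60: continue
        # outline of the pocket rim: ring pixels of the top around the hole
        e=nd.binary_dilation(q)&m
        print(" hole",np.argwhere(q).mean(0)[::-1].round(),q.sum(),"rim",rect(w[e][:,:2]),w[e].mean(0).round(1))
E
```

```text
scene table z 1.1946859065945603
[156. 161.] 126 top 83.5 mean [ 457.1 -398.4   83.7] rect [ 455.9 -399.6   45.5   42.1   51.8] [131.  98.  63.]
[199. 164.] 306 top 85.0 mean [ 441.1 -269.3   84.9] rect [ 439.9 -270.    72.3   44.4  -48.5] [192. 150. 102.]
[393. 192.] 375 top 85.3 mean [434.1 286.6  85.3] rect [432.3 285.6  63.8  63.3 -21.9] [187. 173. 154.]
[169. 203.] 242 top 84.8 mean [ 612.2 -290.8   84.9] rect [ 611.5 -291.7   70.5   26.   -21.4] [190. 150. 103.]
[447. 205.] 131 top 84.8 mean [452.2 429.1  85. ] rect [451.3 429.3  43.2  23.3 -27.2] [60. 49. 39.]
[390. 240.] 244 top 85.4 mean [610.9 291.3  85.4] rect [609.9 290.7  43.4  41.5  34.4] [171. 155. 135.]
[113. 242.] 279 top 95.0 mean [ 775.3 -363.    95. ] rect [ 779.  -359.1   79.8   40.5  -89.3] [157. 146. 127.]
carton 3535 [546.6  35.3 231.1 224.4   5. ] 36.42014904497688
 hole [278. 203.] 380 rim [498.5 -20.8  97.6  58.7   4.2] [500.6 -20.5  34.8]
 hole [315. 207.] 293 rim [490.2  84.2  75.9  58.5   4.6] [491.9  84.2  35.1]
 hole [271. 231.] 516 rim [604.7 -10.6  88.3  85.4  50.7] [604.4 -12.8  34.1]
 hole [311. 23
[... 527 characters left out ...]
] 360 top 83.3 mean [ 607.7 -292.9   83.4] rect [ 608.6 -293.6   72.1   23.9  -21.2] [142. 112.  71.]
[334. 276.] 692 top 83.4 mean [ 437.9 -271.6   83.4] rect [ 438.  -270.9   70.8   43.3  -49.9] [149. 115.  74.]
[390. 312.] 223 top 82.7 mean [ 454.2 -400.1   82.7] rect [ 455.2 -400.    43.3   41.9   14.1] [102.  73.  40.]
carton 4351 [546.   34.7 228.4 228.3 -85. ] 34.633066593638475
 hole [265. 163.] 275 rim [593.8  90.6  64.3  64.   25.5] [592.8  91.3  33.1]
 hole [297. 183.] 589 rim [603.8 -14.7  86.7  85.2  28.6] [603.3 -15.   32.7]
 hole [237. 187.] 394 rim [487.7  82.3  73.   58.8   4.9] [487.8  84.2  32.7]
 hole [269. 208.] 585 rim [497.7 -23.6  94.1  58.3   4.9] [497.2 -22.1  33. ]
```

Call:
apply_moves:
  hand: 1
  force: 25
  series:
    - {"translation": [-0.02,-0.007,0.007],"spin": 0}
    - {"translation": [-0.06,-0.02,0.02],"spin": 0}
    - {"translation": [-0.1,-0.034,0.036],"spin": 0}
    - {"translation": [-0.14,-0.048,0.05],"spin": 0}
    - {"translation": [-0.18,-0.062,0.065],"spin": 0}
    - {"translation": [-0.22,-0.076,0.08],"spin": 0}
    - {"translation": [-0.26,-0.09,0.094],"spin": 0}
    - {"translation": [-0.285,-0.098,0.104],"spin": 0}
    - {"translation": [-0.298,-0.102,0.108],"spin": 0}
    - {"translation": [-0.298,-0.102,0.108],"spin": 0}

```text
time: 1.1
tool_pos: [432.3, 284.3, 130.2]
ee_rot: [-0.0, 0.187, 0.982, -0.0]
wrist_force: [-0.4, 0.0, -0.2]
gripper_width: 0.998
```

```bash
cat >> h.py <<'E'
def go(s,x,y,z,yaw=None):
    """tool-frame shift (mm) and spin (rad) to TCP x,y,z, tool-y at yaw deg (mod 180)"""
    from scipy.spatial.transform import Rotation as R
    M=R.from_quat(np.roll(s["ee_rot"],-1)).as_matrix(); cur=np.degrees(np.arctan2(M[1,1],M[0,1]))
    d=0 if yaw is None else (yaw-cur+90)%180-90
    print("t",round(s["time"],2),"pos",s["tool_pos"].round(1),"yaw",cur.round(1),"F",s["wrist_force"].round(1),"open",round(s["gripper_width"]*88,1),"-> shift mm",(M.T@(np.array([x,y,z])-s["tool_pos"])).round(1),"spin",round(-np.radians(d),3))
E
python3 - <<'E'
from h import *
from station import bot
c=bot.capture("wrist"); cv2.imwrite("pics/w1.png",c["image"][:,:,::-1])
go(bot.state(),432,284.6,45)
w=cloud(c);z=w[...,2];lab,k=nd.label((z>72)&(z<100))
for i in range(1,k+1):
    m=lab==i
    if m.sum()>100: print(m.sum(),w[m].mean(0).round(1),rect(w[m][:,:2]))
E
```

```text
t 1.15 pos [431.6 285.2 130.7] yaw 68.5 F [ 0.3 -0.2  0.8] open 88.0 -> shift mm [-0.6 -0.4 85.7] spin -0.0
3908 [449.2 425.6  81.9] [451.3 428.4  40.4  25.3 -24.7]
10075 [431.4 287.2  83.6] [433.3 286.4  63.5  62.8 -44.6]
```

View pics/w1.png

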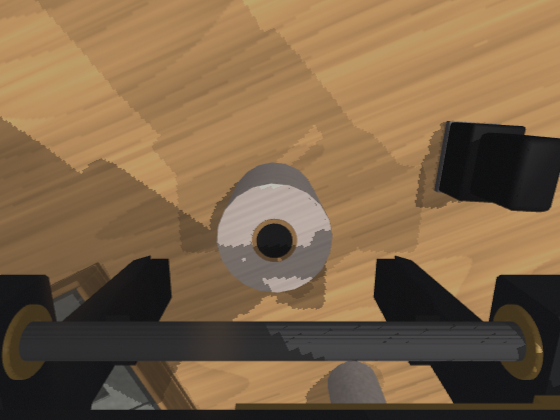

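The thick roll's top, centred at pixel (274, 240), sits midway between the fingers, and the stamp is at the right (500, 165). I'll descend and grip.

Call:
apply_moves:
  series:
    - {"translation": [0,0.001,0.012],"spin": 0}
    - {"translation": [0,0.001,0.032],"spin": 0}
    - {"translation": [0,0.001,0.055],"spin": 0}
    - {"translation": [0,0.001,0.074],"spin": 0}
    - {"translation": [0,0.001,0.086],"spin": 0}
    - {"translation": [0,0.001,0.086],"spin": 0}

```text
time: 1.75
tool_pos: [431.0, 286.3, 43.5]
ee_rot: [-0.001, 0.185, 0.983, -0.001]
wrist_force: [-0.3, 0.4, 0.2]
gripper_width: 1.001
```

Call:
apply_moves:
  hand: 0.5
  force: 25
  series:
    - {"translation": [0,0,0],"spin": 0}
    - {"translation": [0,0,0],"spin": 0}
    - {"translation": [0,0,0],"spin": 0}
    - {"translation": [0,0,0],"spin": 0}
    - {"translation": [0,0,0],"spin": 0}
    - {"translation": [0,0,0],"spin": 0}

```text
time: 2.35
tool_pos: [432.6, 286.0, 45.4]
ee_rot: [0.0, 0.186, 0.983, 0.0]
wrist_force: [-0.9, -0.9, 5.8]
gripper_width: 0.717
```

Call:
apply_moves:
  series:
    - {"translation": [0,0,-0.01],"spin": 0}
    - {"translation": [0,0,-0.03],"spin": 0}
    - {"translation": [0,0,-0.05],"spin": 0}
    - {"translation": [-0.008,-0.006,-0.06],"spin": 0}
    - {"translation": [-0.027,-0.022,-0.06],"spin": 0}
    - {"translation": [-0.054,-0.043,-0.06],"spin": 0}
    - {"translation": [-0.08,-0.065,-0.06],"spin": 0}
    - {"translation": [-0.107,-0.086,-0.06],"spin": 0}
    - {"translation": [-0.134,-0.108,-0.06],"spin": 0}
    - {"translation": [-0.161,-0.13,-0.06],"spin": 0}

```text
time: 3.35
tool_pos: [535.1, 104.1, 104.6]
ee_rot: [-0.0, 0.186, 0.983, -0.0]
wrist_force: [0.5, 0.5, -3.3]
gripper_width: 0.721
```

Call:
apply_moves:
  series:
    - {"translation": [-0.027,-0.022,0],"spin": 0}
    - {"translation": [-0.054,-0.043,0],"spin": 0}
    - {"translation": [-0.08,-0.065,0],"spin": 0}
    - {"translation": [-0.098,-0.079,0],"spin": 0}
    - {"translation": [-0.107,-0.086,0],"spin": 0}
    - {"translation": [-0.107,-0.086,0],"spin": 0}

```text
time: 3.95
tool_pos: [602.9, -14.2, 104.3]
ee_rot: [-0.0, 0.187, 0.982, -0.0]
wrist_force: [0.2, 0.1, -2.9]
gripper_width: 0.722
```

Run:
```python
from h import *
from station import bot
c=bot.capture("side"); cv2.imwrite("pics/s2.png",c["image"][:,:,::-1])
go(bot.state(),603.4,-13.2,57)
```

```text
t 4.0 pos [602.5 -13.1 104.4] yaw 68.5 F [ 0.3  1.1 -2.6] open 63.4 -> shift mm [-0.9  0.2 47.4] spin -0.0
```

View pics/s2.png

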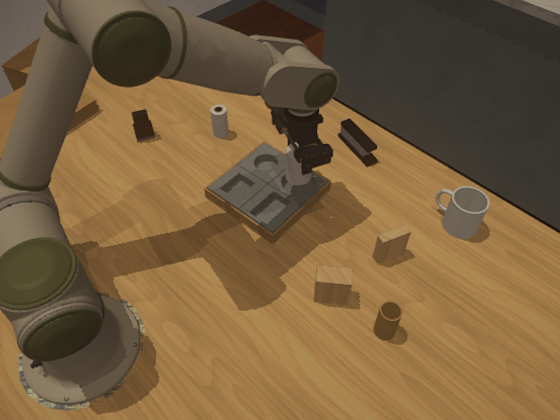

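The roll is in the gripper at (297, 165), upright above the large pocket. I'll lower it.

Call:
apply_moves:
  series:
    - {"translation": [0,0,0.01],"spin": 0}
    - {"translation": [0,0,0.022],"spin": 0}
    - {"translation": [0,0,0.034],"spin": 0}
    - {"translation": [0,0,0.042],"spin": 0}
    - {"translation": [0,0,0.046],"spin": 0}
    - {"translation": [0,0,0.048],"spin": 0}
    - {"translation": [0,0,0.048],"spin": 0}

```text
time: 4.7
tool_pos: [603.1, -13.0, 56.9]
ee_rot: [0.0, 0.186, 0.983, -0.0]
wrist_force: [0.1, -0.1, -2.5]
gripper_width: 0.72
```

Call:
apply_moves:
  series:
    - {"translation": [0,0,0.0007],"spin": 0}
    - {"translation": [0,0,0.0013],"spin": 0}
    - {"translation": [0,0,0.002],"spin": 0}
    - {"translation": [0,0,0.002],"spin": 0}

```text
time: 5.1
tool_pos: [603.3, -13.2, 56.4]
ee_rot: [0.001, 0.186, 0.983, -0.0]
wrist_force: [-5.2, 0.6, 10.2]
gripper_width: 0.72
```

Contact on the floor. I'll release to 80 mm and rise.

Call:
apply_moves:
  hand: 0.9
  series:
    - {"translation": [0,0,-0.001],"spin": 0}
    - {"translation": [0,0,-0.001],"spin": 0}
    - {"translation": [0,0,-0.001],"spin": 0}
    - {"translation": [0,0,-0.001],"spin": 0}
    - {"translation": [0,0,-0.01],"spin": 0}
    - {"translation": [0,0,-0.03],"spin": 0}
    - {"translation": [0,0,-0.05],"spin": 0}
    - {"translation": [0,0,-0.07],"spin": 0}
    - {"translation": [0,0,-0.075],"spin": 0}
    - {"translation": [0,0,-0.075],"spin": 0}

```text
time: 6.1
tool_pos: [603.1, -13.1, 130.4]
ee_rot: [0.001, 0.186, 0.983, -0.0]
wrist_force: [0.5, -0.2, -0.4]
gripper_width: 0.898
```

```bash
cat >> h.py <<'E'
def tops(c,lo=72,hi=108):
    w=cloud(c);x,y,z=np.moveaxis(w,-1,0);lab,k=nd.label((z>lo)&(z<hi)&(x>300)&(x<700)&(abs(y)<460))
    for i in range(1,k+1):
        m=lab==i
        if m.sum()>100:
            t=m&(z>np.nanpercentile(z[m],90)-5); print(m.sum(),"z",np.nanmedian(z[t]).round(1),rect(w[t][:,:2]))
E
python3 - <<'E'
from h import *
from station import bot
tops(bot.capture("wrist"))
go(bot.state(),609,290,130)
E
```

```text
11466 z 94.8 [604.1 -12.   63.3  63.   -9.5]
t 6.15 pos [602.7 -13.  129.3] yaw 68.6 F [0.1 0.4 0.1] open 79.1 -> shift mm [104.8 284.4  -0.6] spin -0.0
```

The thick roll is seated, with its top at 95 mm. Next is the slim roll.

Call:
apply_moves:
  series:
    - {"translation": [0.006,0.018,0],"spin": 0}
    - {"translation": [0.02,0.054,0],"spin": 0}
    - {"translation": [0.034,0.092,0],"spin": 0}
    - {"translation": [0.048,0.13,0],"spin": 0}
    - {"translation": [0.062,0.168,0],"spin": 0}
    - {"translation": [0.076,0.206,0],"spin": 0}
    - {"translation": [0.09,0.244,0],"spin": 0}
    - {"translation": [0.1,0.27,0],"spin": 0}
    - {"translation": [0.105,0.284,0],"spin": 0}
    - {"translation": [0.105,0.284,0],"spin": 0}

```text
time: 7.15
tool_pos: [608.3, 290.8, 128.5]
ee_rot: [-0.001, 0.185, 0.983, -0.0]
wrist_force: [-1.0, -0.5, -0.5]
gripper_width: 0.899
```

Run:
```python
from h import *
from station import bot
tops(bot.capture("wrist"))
go(bot.state(),609,290,45)
```

```text
4927 z 83.9 [610.  291.2  43.2  43.   26.6]
t 7.2 pos [608.6 289.4 128.8] yaw 68.6 F [-0.7 -1.9  0.1] open 79.2 -> shift mm [-0.2  0.8 83.8] spin -0.0
```

Call:
apply_moves:
  series:
    - {"translation": [-0.001,0.001,0.012],"spin": 0}
    - {"translation": [-0.001,0.001,0.032],"spin": 0}
    - {"translation": [-0.001,0.001,0.055],"spin": 0}
    - {"translation": [-0.001,0.001,0.074],"spin": 0}
    - {"translation": [-0.001,0.001,0.084],"spin": 0}
    - {"translation": [-0.001,0.001,0.084],"spin": 0}

```text
time: 7.8
tool_pos: [609.7, 289.0, 44.0]
ee_rot: [-0.001, 0.186, 0.982, -0.001]
wrist_force: [-0.2, -0.0, 0.4]
gripper_width: 0.902
```

Call:
apply_moves:
  hand: 0.35
  force: 20
  series:
    - {"translation": [0,0,0],"spin": 0}
    - {"translation": [0,0,0],"spin": 0}
    - {"translation": [0,0,0],"spin": 0}
    - {"translation": [0,0,0],"spin": 0}
    - {"translation": [0,0,0],"spin": 0}
    - {"translation": [0,0,0],"spin": 0}
    - {"translation": [0,0,0],"spin": 0}

```text
time: 8.5
tool_pos: [610.3, 290.3, 46.1]
ee_rot: [0.0, 0.186, 0.983, 0.0]
wrist_force: [-1.1, -0.8, 2.9]
gripper_width: 0.492
```

Run:
```python
from h import *
from station import bot
go(bot.state(),594.2,92.4,106)
```

```text
t 8.5 pos [610.3 290.3  46.1] yaw 68.6 F [-1.1 -0.8  2.9] open 43.3 -> shift mm [ -57.3 -190.1  -59.9] spin -0.0
```

Call:
apply_moves:
  series:
    - {"translation": [0,0,-0.01],"spin": 0}
    - {"translation": [0,0,-0.03],"spin": 0}
    - {"translation": [0,0,-0.05],"spin": 0}
    - {"translation": [-0.003,-0.01,-0.06],"spin": 0}
    - {"translation": [-0.012,-0.04,-0.06],"spin": 0}
    - {"translation": [-0.021,-0.07,-0.06],"spin": 0}
    - {"translation": [-0.03,-0.1,-0.06],"spin": 0}
    - {"translation": [-0.039,-0.13,-0.06],"spin": 0}
    - {"translation": [-0.048,-0.16,-0.06],"spin": 0}
    - {"translation": [-0.054,-0.18,-0.06],"spin": 0}

```text
time: 9.5
tool_pos: [594.1, 100.4, 105.7]
ee_rot: [-0.0, 0.186, 0.982, -0.0]
wrist_force: [0.6, 0.2, -1.4]
gripper_width: 0.494
```

Call:
apply_moves:
  series:
    - {"translation": [-0.003,-0.01,0],"spin": 0}
    - {"translation": [-0.003,-0.01,0],"spin": 0}
    - {"translation": [-0.003,-0.01,0.01],"spin": 0}
    - {"translation": [-0.003,-0.01,0.022],"spin": 0}
    - {"translation": [-0.003,-0.01,0.034],"spin": 0}
    - {"translation": [-0.003,-0.01,0.042],"spin": 0}
    - {"translation": [-0.003,-0.01,0.046],"spin": 0}
    - {"translation": [-0.003,-0.01,0.048],"spin": 0}
    - {"translation": [-0.003,-0.01,0.048],"spin": 0}

```text
time: 10.4
tool_pos: [593.9, 92.6, 57.7]
ee_rot: [0.0, 0.186, 0.983, -0.0]
wrist_force: [0.7, 0.5, -1.3]
gripper_width: 0.495
```

Call:
apply_moves:
  series:
    - {"translation": [0,0,0.0007],"spin": 0}
    - {"translation": [0,0,0.0013],"spin": 0}
    - {"translation": [0,0,0.002],"spin": 0}
    - {"translation": [0,0,0.002],"spin": 0}

```text
time: 10.8
tool_pos: [594.3, 92.4, 57.0]
ee_rot: [0.001, 0.186, 0.983, 0.0]
wrist_force: [-2.4, -0.7, 6.1]
gripper_width: 0.492
```

Contact. I'll release and look.

Call:
apply_moves:
  hand: 0.72
  series:
    - {"translation": [0,0,-0.001],"spin": 0}
    - {"translation": [0,0,-0.001],"spin": 0}
    - {"translation": [0,0,-0.001],"spin": 0}
    - {"translation": [0,0,-0.001],"spin": 0}
    - {"translation": [0,0,-0.01],"spin": 0}
    - {"translation": [0,0,-0.03],"spin": 0}
    - {"translation": [0,0,-0.05],"spin": 0}
    - {"translation": [0,0,-0.07],"spin": 0}
    - {"translation": [0,0,-0.08],"spin": 0}
    - {"translation": [0,0,-0.08],"spin": 0}

```text
time: 11.8
tool_pos: [594.4, 92.6, 137.2]
ee_rot: [0.001, 0.186, 0.983, 0.0]
wrist_force: [-0.1, 0.4, 0.1]
gripper_width: 0.717
```

Run:
```python
from h import *
from station import bot
tops(bot.capture("wrist"))
go(bot.state(),450.5,428,136,66)
```

```text
5318 z 94.9 [593.8  93.6  43.2  43.   26.6]
2226 z 94.5 [ 5.839e+02 -1.000e-01  3.020e+01  2.910e+01  1.570e+01]
t 11.85 pos [593.9  92.6 135.9] yaw 68.6 F [-0.5  0.2 -0.4] open 63.2 -> shift mm [ 2.559e+02  2.599e+02 -2.000e-01] spin 0.045
```

Call:
apply_moves:
  hand: 0.8
  series:
    - {"translation": [0.015,0.015,0],"spin": 0}
    - {"translation": [0.045,0.045,0],"spin": 0}
    - {"translation": [0.075,0.075,0],"spin": 0}
    - {"translation": [0.105,0.107,0],"spin": 0.02}
    - {"translation": [0.136,0.138,0],"spin": 0.045}
    - {"translation": [0.167,0.17,0],"spin": 0.045}
    - {"translation": [0.198,0.201,0],"spin": 0.045}
    - {"translation": [0.228,0.231,0],"spin": 0.045}
    - {"translation": [0.247,0.251,0],"spin": 0.045}
    - {"translation": [0.256,0.26,0],"spin": 0.045}

```text
time: 12.85
tool_pos: [448.8, 429.8, 134.4]
ee_rot: [-0.001, 0.207, 0.978, -0.001]
wrist_force: [0.1, -0.9, 0.4]
gripper_width: 0.8
```

Call:
apply_moves:
  series:
    - {"translation": [0,0,0],"spin": 0}
    - {"translation": [0,0,0],"spin": 0}

```text
time: 13.05
tool_pos: [450.9, 427.0, 135.2]
ee_rot: [-0.0, 0.208, 0.978, -0.0]
wrist_force: [-0.7, -0.2, -0.5]
gripper_width: 0.8
```

Run:
```python
from h import *
from station import bot
c=bot.capture("wrist"); cv2.imwrite("pics/w3.png",c["image"][:,:,::-1])
tops(c)
go(bot.state(),450.5,428,46,66)
```

```text
2857 z 83.3 [450.9 429.4  39.2  24.  -24.8]
t 13.1 pos [451.1 426.8 135.4] yaw 65.9 F [-0.1  0.9  0.8] open 70.4 -> shift mm [ 1.1  0.9 89.4] spin -0.001
```

View pics/w3.png

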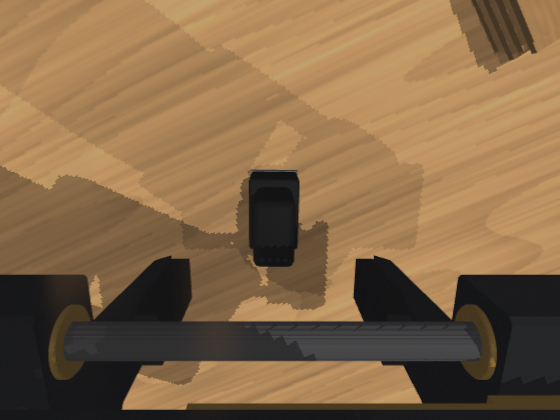

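The stamp at (272, 215) lies centred and square between the fingers, with its long side across the closing line.

Call:
apply_moves:
  series:
    - {"translation": [0,0.001,0.012],"spin": 0}
    - {"translation": [0,0.001,0.032],"spin": 0}
    - {"translation": [0,0.001,0.055],"spin": 0}
    - {"translation": [0,0.001,0.076],"spin": 0}
    - {"translation": [0,0.001,0.088],"spin": 0}
    - {"translation": [0,0.001,0.088],"spin": 0}

```text
time: 13.7
tool_pos: [450.4, 428.0, 45.8]
ee_rot: [-0.001, 0.208, 0.978, -0.001]
wrist_force: [-0.1, 0.7, -0.7]
gripper_width: 0.799
```

Call:
apply_moves:
  hand: 0.15
  force: 20
  series:
    - {"translation": [0,0,0],"spin": 0}
    - {"translation": [0,0,0],"spin": 0}
    - {"translation": [0,0,0],"spin": 0}
    - {"translation": [0,0,0],"spin": 0}
    - {"translation": [0,0,0],"spin": 0}
    - {"translation": [0,0,0],"spin": 0}
    - {"translation": [0,0,0],"spin": 0}
    - {"translation": [0,0,0],"spin": 0}

```text
time: 14.5
tool_pos: [450.8, 429.0, 47.8]
ee_rot: [0.0, 0.208, 0.978, 0.0]
wrist_force: [0.0, -0.3, 1.1]
gripper_width: 0.272
```

Run:
```python
from h import *
from station import bot
go(bot.state(),488.6,83.2,106,95)
```

```text
t 14.5 pos [450.8 429.   47.8] yaw 66.0 F [ 0.  -0.3  1.1] open 24.0 -> shift mm [-175.1 -300.6  -58.2] spin -0.506
```

Call:
apply_moves:
  series:
    - {"translation": [0,0,-0.01],"spin": 0}
    - {"translation": [0,0,-0.03],"spin": 0}
    - {"translation": [0,0,-0.05],"spin": 0}
    - {"translation": [-0.005,-0.009,-0.058],"spin": -0.04}
    - {"translation": [-0.02,-0.034,-0.058],"spin": -0.1}
    - {"translation": [-0.037,-0.064,-0.058],"spin": -0.17}
    - {"translation": [-0.054,-0.094,-0.058],"spin": -0.25}
    - {"translation": [-0.072,-0.124,-0.058],"spin": -0.33}
    - {"translation": [-0.09,-0.154,-0.058],"spin": -0.41}
    - {"translation": [-0.107,-0.184,-0.058],"spin": -0.48}

```text
time: 15.5
tool_pos: [473.9, 216.1, 106.4]
ee_rot: [0.0, -0.032, 0.999, 0.0]
wrist_force: [0.0, -0.1, -0.2]
gripper_width: 0.274
```

Run:
```python
from h import *
from station import bot
go(bot.state(),488.6,83.2,106,95)
```

```text
t 15.5 pos [473.9 216.1 106.4] yaw 93.7 F [ 0.  -0.1 -0.2] open 24.1 -> shift mm [  -6.1 -133.5    0.4] spin -0.023
```

Call:
apply_moves:
  series:
    - {"translation": [-0.001,-0.03,0],"spin": -0.024}
    - {"translation": [-0.003,-0.06,0],"spin": -0.024}
    - {"translation": [-0.004,-0.09,0],"spin": -0.024}
    - {"translation": [-0.005,-0.115,0],"spin": -0.024}
    - {"translation": [-0.006,-0.13,0],"spin": -0.024}
    - {"translation": [-0.006,-0.133,0],"spin": -0.024}
    - {"translation": [-0.006,-0.133,0],"spin": -0.024}
    - {"translation": [-0.006,-0.133,0],"spin": -0.024}

```text
time: 16.3
tool_pos: [487.8, 85.7, 105.9]
ee_rot: [0.0, -0.043, 0.999, 0.0]
wrist_force: [-0.2, 0.6, -1.6]
gripper_width: 0.271
```

Run:
```python
from h import *
from station import bot
c=bot.capture("wrist"); cv2.imwrite("pics/w4.png",c["image"][:,:,::-1])
go(bot.state(),488.6,83.2,58,95)
```

```text
t 16.35 pos [487.8  85.8 105.8] yaw 94.9 F [ 0.4  0.6 -0.3] open 23.9 -> shift mm [-0.6 -2.7 47.8] spin -0.001
```

View pics/w4.png

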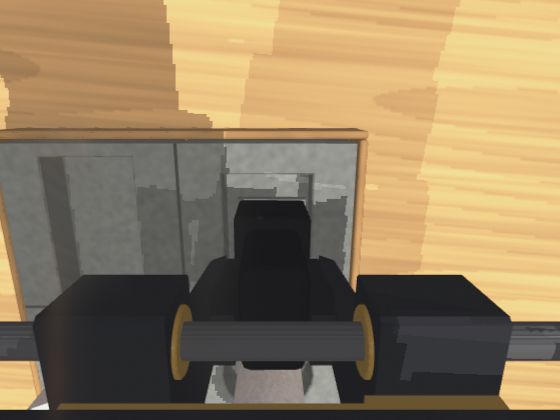

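The stamp hangs straight at (272, 240), parallel to the pocket edges at (222–315, 175), about 3 mm off to one side. I'll correct that and lower it.

Call:
apply_moves:
  series:
    - {"translation": [-0.001,-0.003,0.0],"spin": 0}
    - {"translation": [-0.001,-0.003,0.012],"spin": 0}
    - {"translation": [-0.001,-0.003,0.024],"spin": 0}
    - {"translation": [-0.001,-0.003,0.034],"spin": 0}
    - {"translation": [-0.001,-0.003,0.042],"spin": 0}
    - {"translation": [-0.001,-0.003,0.046],"spin": 0}
    - {"translation": [-0.001,-0.003,0.047],"spin": 0}
    - {"translation": [-0.001,-0.003,0.048],"spin": 0}
    - {"translation": [-0.001,-0.003,0.049],"spin": 0}
    - {"translation": [-0.001,-0.003,0.049],"spin": 0}

```text
time: 17.35
tool_pos: [489.5, 81.6, 58.4]
ee_rot: [0.001, -0.043, 0.999, -0.001]
wrist_force: [-7.7, -4.5, 17.2]
gripper_width: 0.267
```

Call:
apply_moves:
  hand: 0.65
  series:
    - {"translation": [0,0,-0.001],"spin": 0}
    - {"translation": [0,0,-0.001],"spin": 0}
    - {"translation": [0,0,-0.001],"spin": 0}
    - {"translation": [0,0,-0.001],"spin": 0}
    - {"translation": [0,0,-0.001],"spin": 0}
    - {"translation": [0,0,-0.02],"spin": 0}
    - {"translation": [0,0,-0.04],"spin": 0}
    - {"translation": [0,0,-0.06],"spin": 0}
    - {"translation": [0,0,-0.077],"spin": 0}
    - {"translation": [0,0,-0.077],"spin": 0}

```text
time: 18.35
tool_pos: [490.1, 82.1, 135.4]
ee_rot: [0.002, -0.043, 0.999, -0.0]
wrist_force: [-0.6, -0.5, -0.1]
gripper_width: 0.646
```

Run:
```python
from h import *
from station import bot
tops(bot.capture("wrist"),60)
go(bot.state(),439,-270.5,136,40.8)
```

```text
3480 z 94.4 [489.4  82.2  39.2  23.9   5.1]
2868 z 94.7 [583.5  92.3  42.8  24.  -82. ]
474 z 94.0 [599.   17.8  13.6   5.4  -6.4]
t 18.4 pos [489.4  82.1 134. ] yaw 94.9 F [-0.5 -0.6 -0.1] open 57.3 -> shift mm [  80.3 -347.    -2. ] spin 0.944
```

The stamp is seated and square (5.1°). Now the thick block.

Call:
apply_moves:
  hand: 0.85
  series:
    - {"translation": [0.004,-0.018,0],"spin": 0.03}
    - {"translation": [0.013,-0.055,0],"spin": 0.13}
    - {"translation": [0.022,-0.095,0],"spin": 0.24}
    - {"translation": [0.031,-0.135,0],"spin": 0.35}
    - {"translation": [0.04,-0.175,0],"spin": 0.46}
    - {"translation": [0.05,-0.215,0],"spin": 0.57}
    - {"translation": [0.059,-0.255,0],"spin": 0.68}
    - {"translation": [0.068,-0.295,0],"spin": 0.79}
    - {"translation": [0.076,-0.33,0],"spin": 0.89}
    - {"translation": [0.08,-0.347,0],"spin": 0.944}

```text
time: 19.4
tool_pos: [438.0, -272.5, 132.4]
ee_rot: [-0.001, 0.419, 0.908, 0.0]
wrist_force: [-0.6, 0.3, -1.0]
gripper_width: 0.85
```

Call:
apply_moves:
  series:
    - {"translation": [0,0,0],"spin": 0}
    - {"translation": [0,0,0],"spin": 0}

```text
time: 19.6
tool_pos: [438.9, -269.3, 133.0]
ee_rot: [-0.001, 0.415, 0.91, 0.0]
wrist_force: [-0.7, 0.6, -0.8]
gripper_width: 0.849
```

Run:
```python
from h import *
from station import bot
c=bot.capture("wrist"); cv2.imwrite("pics/w5.png",c["image"][:,:,::-1])
tops(c)
go(bot.state(),439,-270.5,46,40.8)
```

```text
8744 z 83.6 [ 439.9 -270.2   72.2   40.1  -51.2]
1547 z 82.8 [ 452.1 -394.5   43.4   32.8   40.8]
409 z 83.2 [ 580.3 -287.6   14.4    9.4  -21.6]
t 19.65 pos [ 439.1 -269.   133.3] yaw 40.9 F [-0.5  0.1  0.1] open 74.7 -> shift mm [-1.2 -1.1 87.3] spin 0.002
```

View pics/w5.png

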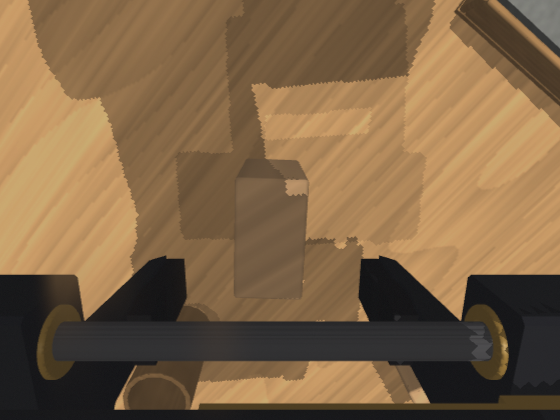

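The 40 mm block at (270, 230) is centred and about 2° off square; the core is at (157, 395), clear of the fingers. I'll turn slightly and descend.

Call:
apply_moves:
  series:
    - {"translation": [-0.001,-0.001,0.012],"spin": 0.035}
    - {"translation": [-0.001,-0.001,0.032],"spin": 0.035}
    - {"translation": [-0.001,-0.001,0.055],"spin": 0.035}
    - {"translation": [-0.001,-0.001,0.076],"spin": 0.035}
    - {"translation": [-0.001,-0.001,0.087],"spin": 0.035}
    - {"translation": [-0.001,-0.001,0.087],"spin": 0.035}

```text
time: 20.25
tool_pos: [438.7, -270.5, 45.8]
ee_rot: [-0.001, 0.431, 0.902, 0.0]
wrist_force: [0.3, -0.5, -0.1]
gripper_width: 0.849
```

Call:
apply_moves:
  hand: 0.3
  force: 20
  series:
    - {"translation": [0,0,0],"spin": 0}
    - {"translation": [0,0,0],"spin": 0}
    - {"translation": [0,0,0],"spin": 0}
    - {"translation": [0,0,0],"spin": 0}
    - {"translation": [0,0,0],"spin": 0}
    - {"translation": [0,0,0],"spin": 0}
    - {"translation": [0,0,0],"spin": 0}

```text
time: 20.95
tool_pos: [439.0, -271.9, 47.1]
ee_rot: [0.0, 0.432, 0.902, -0.0]
wrist_force: [-1.0, 0.4, 4.9]
gripper_width: 0.452
```

Run:
```python
from h import *
from station import bot
go(bot.state(),497.8,-22.4,106,95)
```

```text
t 20.95 pos [ 439.  -271.9   47.1] yaw 38.8 F [-1.   0.4  4.9] open 39.8 -> shift mm [157.7 202.2 -59. ] spin -0.981
```

Call:
apply_moves:
  series:
    - {"translation": [0,0,-0.01],"spin": 0}
    - {"translation": [0,0,-0.03],"spin": 0}
    - {"translation": [0,0,-0.05],"spin": 0}
    - {"translation": [0.006,0.008,-0.059],"spin": -0.04}
    - {"translation": [0.02,0.026,-0.059],"spin": -0.13}
    - {"translation": [0.038,0.049,-0.059],"spin": -0.23}
    - {"translation": [0.056,0.072,-0.059],"spin": -0.34}
    - {"translation": [0.074,0.095,-0.059],"spin": -0.45}
    - {"translation": [0.09,0.115,-0.059],"spin": -0.56}
    - {"translation": [0.1,0.128,-0.059],"spin": -0.66}

```text
time: 21.95
tool_pos: [475.8, -111.3, 105.5]
ee_rot: [-0.001, 0.113, 0.994, 0.0]
wrist_force: [-0.0, 0.7, -1.8]
gripper_width: 0.449
```

Run:
```python
from h import *
from station import bot
go(bot.state(),497.8,-22.4,106,95)
```

```text
t 21.95 pos [ 475.8 -111.3  105.5] yaw 77.0 F [-0.   0.7 -1.8] open 39.5 -> shift mm [-1.5 91.6 -0.5] spin -0.313
```

Call:
apply_moves:
  series:
    - {"translation": [0,0.02,0],"spin": -0.08}
    - {"translation": [0,0.042,0],"spin": -0.16}
    - {"translation": [-0.001,0.064,0],"spin": -0.24}
    - {"translation": [-0.001,0.082,0],"spin": -0.3}
    - {"translation": [-0.001,0.091,0],"spin": -0.315}
    - {"translation": [-0.001,0.091,0],"spin": -0.315}
    - {"translation": [-0.001,0.091,0],"spin": -0.315}

```text
time: 22.65
tool_pos: [497.8, -25.7, 105.6]
ee_rot: [-0.0, -0.04, 0.999, -0.0]
wrist_force: [0.0, 0.1, -0.5]
gripper_width: 0.451
```

Run:
```python
from h import *
from station import bot
c=bot.capture("wrist"); cv2.imwrite("pics/w6.png",c["image"][:,:,::-1])
go(bot.state(),497.8,-22.4,58,95)
```

```text
t 22.7 pos [497.8 -25.9 105.7] yaw 94.6 F [ 0.9  0.1 -2.5] open 39.9 -> shift mm [-0.3  3.5 47.7] spin -0.007
```

View pics/w6.png

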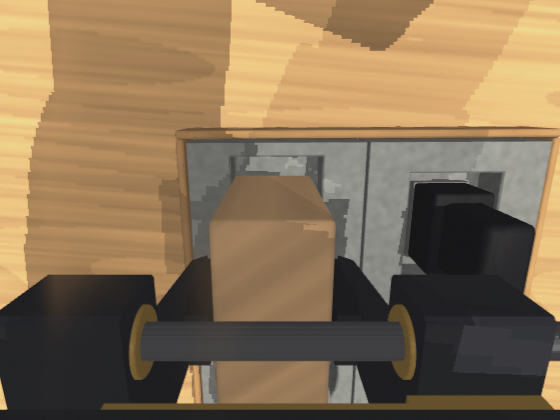

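The block hangs square over the slot (block 232–318, slot edge 232–324 at row 157), about 3 mm left of centre. I'll correct that and lower it.

Call:
apply_moves:
  series:
    - {"translation": [0,0.0035,0.0],"spin": -0.007}
    - {"translation": [0,0.0035,0.012],"spin": -0.007}
    - {"translation": [0,0.0035,0.024],"spin": -0.007}
    - {"translation": [0,0.0035,0.034],"spin": -0.007}
    - {"translation": [0,0.0035,0.042],"spin": -0.007}
    - {"translation": [0,0.0035,0.046],"spin": -0.007}
    - {"translation": [0,0.0035,0.047],"spin": -0.007}
    - {"translation": [0,0.0035,0.048],"spin": -0.007}
    - {"translation": [0,0.0035,0.049],"spin": -0.007}
    - {"translation": [0,0.0035,0.049],"spin": -0.007}

```text
time: 23.7
tool_pos: [497.9, -22.0, 58.1]
ee_rot: [0.0, -0.044, 0.999, -0.0]
wrist_force: [-5.0, 1.5, 11.3]
gripper_width: 0.451
```

Call:
apply_moves:
  hand: 0.68
  series:
    - {"translation": [0,0,-0.001],"spin": 0}
    - {"translation": [0,0,-0.001],"spin": 0}
    - {"translation": [0,0,-0.001],"spin": 0}
    - {"translation": [0,0,-0.001],"spin": 0}
    - {"translation": [0,0,-0.005],"spin": 0}
    - {"translation": [0,0,-0.025],"spin": 0}
    - {"translation": [0,0,-0.05],"spin": 0}
    - {"translation": [0,0,-0.08],"spin": 0}
    - {"translation": [0,0,-0.12],"spin": 0}
    - {"translation": [0,0,-0.15],"spin": 0}

```text
time: 24.7
tool_pos: [497.9, -22.0, 209.2]
ee_rot: [0.001, -0.044, 0.999, -0.0]
wrist_force: [0.5, -0.3, -0.0]
gripper_width: 0.68
```

Call:
apply_moves:
  series:
    - {"translation": [0.03,0,-0.03],"spin": 0}
    - {"translation": [0.07,0,-0.05],"spin": 0}
    - {"translation": [0.11,0,-0.06],"spin": 0}
    - {"translation": [0.13,0,-0.06],"spin": 0}
    - {"translation": [0.13,0,-0.06],"spin": 0}
    - {"translation": [0.13,0,-0.06],"spin": 0}

```text
time: 25.3
tool_pos: [368.8, -33.5, 267.0]
ee_rot: [0.0, -0.044, 0.999, -0.0]
wrist_force: [-0.2, -0.7, 1.1]
gripper_width: 0.68
```

Run:
```python
from h import *
from station import bot
for n in("scene","side","wrist"):
    print(n); c=bot.capture(n); tops(c); cv2.imwrite(f"pics/{n}9.png",c["image"][:,:,::-1])
go(bot.state(),0,0,0)
```

```text
scene
122 z 83.6 [ 456.1 -398.3   45.4   43.5   42.3]
373 z 96.1 [498.2 -20.3  75.5  39.7   5.1]
143 z 95.5 [490.7  83.2  38.5  23.3   4.4]
234 z 84.7 [ 610.6 -290.9   73.2   25.   -19.4]
495 z 96.2 [602.9 -11.5  68.3  59.3  15.2]
272 z 96.4 [594.9  94.3  45.   40.8  26.7]
side
557 z 94.4 [602.3 -13.7  62.9  62.6 -54.8]
602 z 94.2 [496.7 -22.   75.5  41.9   4.6]
356 z 83.4 [ 608.4 -293.2   72.5   23.5  -21.1]
227 z 82.7 [ 454.6 -399.8   44.    42.    34.5]
wrist
1801 z 94.5 [479.7 -22.2  40.1  36.9 -85.8]
1545 z 94.5 [582.9 -13.   59.9  23.7 -86.1]
859 z 94.3 [578.1  91.4  39.4  14.  -82.4]
t 25.45 pos [369.  -33.4 266.5] yaw 95.1 F [ 0.1 -0.3  0.5] open 59.3 -> shift mm [364.4  65.8 266.7] spin -0.0
```

View pics/side9.png

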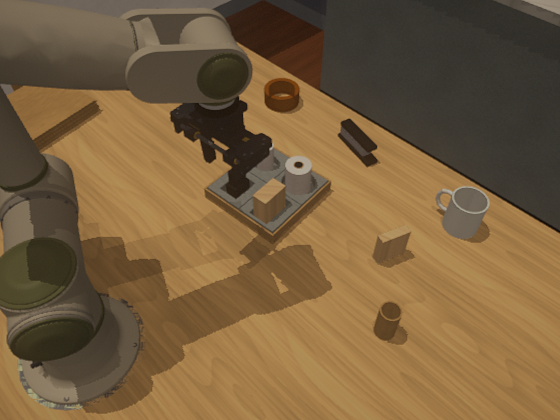

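The picture shows the thick roll (298, 175), block (268, 200) and stamp (238, 180) standing in the carton, and part of the slim roll (265, 158). The thin block (392, 245) and the core (388, 320) have not moved. I'm handing the job in.

```bash
python3 -c "
from station import bot
print(bot.job_done())"
```

```text
the job is handed in; nothing more can be done
None
```

All four pieces are packed in the order asked: thick roll in the large pocket, slim roll in the small pocket, stamp in the short pocket and the 40 mm block in the long slot. I handed the job in at about 25.5 s on the robot's clock.

- **Seating:** in the last depth check by the scene camera, all four tops were level at 95.5–96.4 mm. That camera reads 1–2 mm high. The wrist and side cameras gave 94–95 mm, and 95 mm is expected for a piece standing on its pocket floor.
- **Position:** all four pieces were within about 2 mm of their pocket centres. The stamp and block were square with the inserts at about 5°.
- **Left alone:** the thin block and the empty core were still standing in their first places.
- **Gripper:** it was clear of everything, about 170 mm above the pieces.
- **Forces:** the highest wrist force I saw was about 19 N, while setting the stamp down.
- **Checks:** none failed. In the final side view the arm hid the stamp and slim roll from the depth check, so for those two I relied on the scene camera and the wrist readings taken after each release.

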